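# Air a stuck ink pad: drip tray flush, lid cracked open and held

### The arm

A 7-joint arm with a two-finger parallel gripper is mounted at the origin on the work surface. World frame = base frame: x ahead of the robot, y to its left, z up, the work surface at z = 0. Lengths are in mm, angles in degrees, forces in N, time in s.
With the tool pointing down it reaches from about 350 to 775 mm from the base axis. Payload 3.1 kg.
Tool frame: the origin (TCP) lies midway between the tips of the shut fingers; the grasp point (between the pads) lies 19 mm behind it (grip_depth is the distance from the TCP to the grasp point, in mm); x points along the fingers, z is the direction in which the jaws open and shut, and the axes are right-handed (so a half turn about x gives the same grasp; the last joint's range is limited). The gripper opens to 85 mm and grips with 20 to 120 N. Pads are 22 mm wide; open, the fingers measure 114 mm over their backs; the gripper's body (76 mm by 85 mm) begins 54 mm behind the grasp point. The pads swing forward as they close: fully open they stand 13 mm farther back than shut.
Start: joints at [64.017, 17.813, 0.802, 86.603, -0.252, 75.585, -1.558], TCP at [220.176, -504.024, 231.304] pointing down, gripper open.
Joint ranges: [-154.91, 154.91], [-16.99, 109.72], [-72.82, 74.43], [7.12, 147.25], [-82.49, 262.49], [11.32, 116.49], [-174.64, 174.64]. Speed limits (degrees/s): [159.86, 159.86, 180, 180, 180, 180, 180].

### API

Orientations are given as [roll, pitch, yaw] about the fixed x, y, z axes, in that order (R = Rz(yaw) Ry(pitch) Rx(roll)).
In Python, from bench import read_state, camera, close_job, grip_depth gives the robot as it stands.
- The arm moves only by the tool carry_out, never from a script. Its argument "targets" is text: rows parted by semicolons, each of 5 numbers parted by spaces: the gripper command: -1 is fully open, 1 is shut, values between are in proportion, then the shift along the tool's x, y, z in mm, then the turn about the tool's x in degrees. In form: hand tx ty tz yaw; .... A call has 1 to 8 rows; each row shifts and turns the pose as measured when the row begins, along the tool's axes as they then stand; what a row does not reach is not made up. A row lasts 1/8 s, in which the tool goes at most 62.5 mm and 10.7 degrees, less where a joint would pass 70% of its speed; a pose out of reach is approached as far as the arm can. A call with a gripper value outside its range is refused whole. The fingers move at their own pace and stop on an object; "newtons" is the grip in N (left out, the last holds). Time passes only in rows, so rows that do not move let the fingers close. It gives the time, the measured TCP pose, the force and the opening at its end, in the units of the state.
- read_state(): the state, without advancing time (a new reading comes with each control period).
- camera(name): name is "side" or "top" or "wrist"; returns a dict with "color" (384x512x3 uint8, red, green, blue), "fovy" (degrees; the focal length in pixels is half the picture's height over the tangent of half this angle, whatever the lens; pixels are square), "cx", "cy" (the principal point, pixels), "rvec" (rotation vector, rad) and "tvec" (3), from world to camera coordinates, as OpenCV has them. Camera axes: x right, y down, z forward; pixel columns grow to the right and rows downward; lengths in mm; the calibration is good to about 2 mm. A picture is of the moment at which its call begins. There is no depth.
- close_job(): hands the job in, once; it reports no verdict.
The state is a dict: "clock": time; "joint_positions": joint angles; "joint_velocities": joint speeds; "effort": joint torques, N m; "tcp_pos": TCP position; "ee_rot": TCP orientation; "force": force on the tool from outside, world axes, zero at the start; "torque": the same for the moment, N m; "grip_width": opening from 0.0 (shut) to 1.0 (fully open).
Only numpy, scipy, OpenCV 4.12 (cv2) and the standard library are available. Lean on these libraries where they do the work, as an engineer would, in place of code of your own. Each camera call takes 0.05 s, during which the arm holds its last target. There are 200 camera calls.

### The job

First slide the loose white drip tray flush against the side of the black ink-pad box it stands beside, with no gap and roughly centred on that side, while the lid is still shut. Then take the red handle, break the lid free of the dried ink that glues it without flinging it wide open, and finish while still holding the lid steady, its free edge about 3 cm up, with the tray still flush. Leave the stamps and the other things on the table where they are.

Things in the scene. Friction and masses are not known exactly. Their poses are not given: they have to be found in the camera images.
- box: black ink-pad box with a red band, fixed to the table: 140 mm (its x) by 150 mm (its y) by 50 mm high, a grey lid on top. Origin: centre of its underside. Its x axis points from the handle side to the hinge side, z up; its flat upright sides are at y = +75 and -75 mm. The tray stands on one of these sides and the stamp rack on the other; which is where varies
- lid (a joint): lid angle in rad, 0 shut, growing as the handle side rises, stop at 0.55. Flat grey lid, 140 (x) x 148 x 8 mm, 350 g, hinged along the box's +x top edge. Dried ink glues it: about 12 N upward at the handle starts it, then the resistance fades fast (next to none but the lid's weight past 0.1 rad). It falls shut when let go. 0.21 rad puts its free edge 3 cm up
- lid_handle (a point): grip point of the red handle, an upright fin 16 mm wide along the box's y, 34 mm long along x, 34 mm tall, on the lid near its free edge. The point is in the fin's middle, 14 mm below its top, 20 mm above the lid's top, at x = -45, y = 0, z = 78 mm in the box's frame when shut; it is 115 mm from the hinge line and 28 mm above it. Axes: the lid's, parallel to the box's when shut
- lid_hinge (a point): middle of the lid's hinge line, which runs along the box's y axis; at x = +70, y = 0, z = 50 mm in the box's frame
- tray: white open drip tray, loose, 110 mm (its x) by 90 mm (its y) by 35 mm high, walls 5 mm, about 250 g (170 to 350 g). Origin: centre of its underside. It starts beside the box on its +y or -y side, 30 to 60 mm away from it, roughly parallel (within about 0.12 rad), its middle within 15 mm of the box's along the box's x
- tray_center (a point): centre of the drip tray, half-way up (17.5 mm above the table), axes those of the tray
- tray_fl (a point): a bottom-to-top midpoint of the drip tray's vertical corner edge (17.5 mm above the table), at x = -55, y = +45 mm from its centre
- tray_bl (a point): a bottom-to-top midpoint of the drip tray's vertical corner edge (17.5 mm above the table), at x = +55, y = +45 mm from its centre
- tray_fr (a point): a bottom-to-top midpoint of the drip tray's vertical corner edge (17.5 mm above the table), at x = -55, y = -45 mm from its centre
- tray_br (a point): a bottom-to-top midpoint of the drip tray's vertical corner edge (17.5 mm above the table), at x = +55, y = -45 mm from its centre
- rack: loose wooden stamp rack 110 x 90 mm with two ball-handled stamps, 82 mm tall, 600 g, on the other side of the box; origin under its centre. Bystander
- ball_stamp: loose round black stamp, 42 mm wide, with a clear ball handle, 64 mm tall, beyond the box; origin under its centre. Bystander
- ink_bottle: loose dark ink bottle, 48 mm wide, 100 mm tall, beyond the box; origin under its centre. Bystander
- tape: loose yellow tape roll lying flat, 80 mm wide, 22 mm tall, to the left; origin under its centre. Bystander
- punch: loose blue and steel paper punch 110 x 45 mm, 60 mm tall, to the right; origin under its centre. Bystander
- brush: loose brush lying on the table to the right; origin under its middle. Bystander
Not all that is in view belongs to the job. There is more than one size of the tray; the job needs the middle-sized.

How it is judged (in metres and radians):
On the way, in this order (a step that is already met when the one before it is completed fails the run):
1. the drip tray is flush against the box's side and the lid is still shut (((y of tray_fr in the frame of box between 0.07 and 0.079 m and y of tray_br in the frame of box between 0.07 and 0.079 m) or (y of tray_fl in the frame of box between -0.079 and -0.07 m and y of tray_bl in the frame of box between -0.079 and -0.07 m)) and x of tray_center in the frame of box between -0.03 and 0.03 m and height (world z) of tray_center below 0.022 m and angle between tray's own z axis and vertical below 0.06 rad and value of joint lid below 0.03 rad), for 0.2 s.
2. the lid has broken free and the fingers hold it slightly open (value of joint lid between 0.15 and 0.34 rad and contact force between the fingers and box above 0.8 N), for 0.2 s.
At the end, for the whole second after the job is handed in: The fingers hold the lid still (under 0.05 rad/s) at 0.15 to 0.34 rad (free edge 21 to 47 mm up), pressing on it with over 0.8 N; the tray stands flat on the table with both corners of its near side within 4 mm of the box's side and its middle within 30 mm of the box's middle along that side (all of step 2 and velocity of joint lid between -0.05 and 0.05 rad/s and ((y of tray_fr in the frame of box between 0.07 and 0.079 m and y of tray_br in the frame of box between 0.07 and 0.079 m) or (y of tray_fl in the frame of box between -0.079 and -0.07 m and y of tray_bl in the frame of box between -0.079 and -0.07 m)) and x of tray_center in the frame of box between -0.03 and 0.03 m and height (world z) of tray_center below 0.022 m and angle between tray's own z axis and vertical below 0.06 rad); the arm keeps its last pose, push and grip.
It fails at once if the lid is flung open past 0.5 rad (free edge about 67 mm up) (value of joint lid above 0.5 rad).
It fails at once if the lid is lifted before the tray is flush (value of joint lid above 0.05 rad and not (((y of tray_fr in the frame of box between 0.07 and 0.079 m and y of tray_br in the frame of box between 0.07 and 0.079 m) or (y of tray_fl in the frame of box between -0.079 and -0.07 m and y of tray_bl in the frame of box between -0.079 and -0.07 m)) and x of tray_center in the frame of box between -0.03 and 0.03 m and height (world z) of tray_center below 0.022 m and angle between tray's own z axis and vertical below 0.06 rad)).
It fails at once if a bystander is disturbed (moved over 20 mm) (distance of any of rack, ball_stamp, ink_bottle, tape, punch, brush from where it was at the start of the episode above 0.02 m).
It also fails if it takes over 45 s, if anything falls off the work surface, if the arm or the gripper's body presses on something with over 40 N, if the wrist force passes 120 N, or if a joint passes its speed limit or range.

## Working session

There is one attempt and no reset: what is moved stays moved. The work goes in short steps, Python scripts to look and compute and a tool call to move; the robot and the scene stay as the last step left them, time stands still between calls to the robot, and variables do not carry over. Pictures are saved under pics/ and viewed, about 8 in all and at most 12, crops included, and the job is handed in when it is done.

Besides the shell and the picture viewer there is one more tool, called after "Call:" by a JSON object that holds its "name" and its "arguments". carry_out: Moves the arm, as the interface text tells. Its arguments: {"type":"object","properties":{"targets":{"type":"string"},"newtons":{"type":"number"}},"required":["targets"]}

```bash
mkdir -p pics
cat > h.py <<'E'
import numpy as np, cv2
from bench import read_state, camera, close_job, grip_depth
def cam(n):
    c=camera(n); c['f']=c['color'].shape[0]/2/np.tan(np.radians(c['fovy'])/2)
    c['R']=cv2.Rodrigues(np.array(c['rvec'],float))[0]; c['t']=np.array(c['tvec'],float).ravel(); return c
def ray(c,u,v,z):
    d=c['R'].T@np.array([(u-c['cx'])/c['f'],(v-c['cy'])/c['f'],1]); o=-c['R'].T@c['t']
    return o+d*(z-o[2])/d[2]
def proj(c,p):
    q=c['R']@np.array(p,float)+c['t']; return q[:2]/q[2]*c['f']+[c['cx'],c['cy']]
def save(c,n,crop=None,s=1):
    im=c['color'][:,:,::-1]
    if crop: im=im[crop[1]:crop[3],crop[0]:crop[2]]
    cv2.imwrite('pics/'+n,cv2.resize(im,None,fx=s,fy=s,interpolation=cv2.INTER_CUBIC))
E
python3 - <<'E'
from h import *
for n in('top','side'):
    c=cam(n);save(c,n+'0.png',None,1.5);print(n,c['f'],-c['R'].T@c['t'],c['R'].round(3).tolist())
print(read_state(),grip_depth)
E
```

```text
top 484.23104500246086 [3.34138916e+02 1.14526757e+00 1.47579281e+03] [[-0.018, -1.0, 0.013], [-0.989, 0.016, -0.149], [0.148, -0.015, -0.989]]
side 435.06788986665293 [ 285.23363746 -785.18518452 1059.00218803] [[0.943, -0.333, -0.008], [-0.262, -0.725, -0.637], [0.206, 0.602, -0.771]]
{'clock': 0.1, 'joint_positions': array([64.01929249, 17.85657143,  0.80152521, 86.68224194, -0.24953233,
       75.58374735, -1.55959789]), 'joint_velocities': array([ 0.03804106, -0.01453117,  0.02050485, -0.21492514, -0.00044012,
        0.06581819,  0.10766315]), 'effort': array([ 6.59783364e-04, -3.80857873e+01,  1.46570751e-01, -2.31240678e+01,
        1.22750126e-02,  8.12450802e-03, -2.28427649e-05]), 'tcp_pos': array([ 219.85896354, -503.44131196,  230.32655448]), 'ee_rot': array([-176.43709865,   89.87913833,  117.15845396]), 'force': array([ 0.4421654 , -0.42957452, -0.04058157]), 'torque': array([ 0.03947308, -0.01152441, -0.02398201]), 'grip_width': 1.0019778602657063} 18.700000000000003
```

View pics/top0.png

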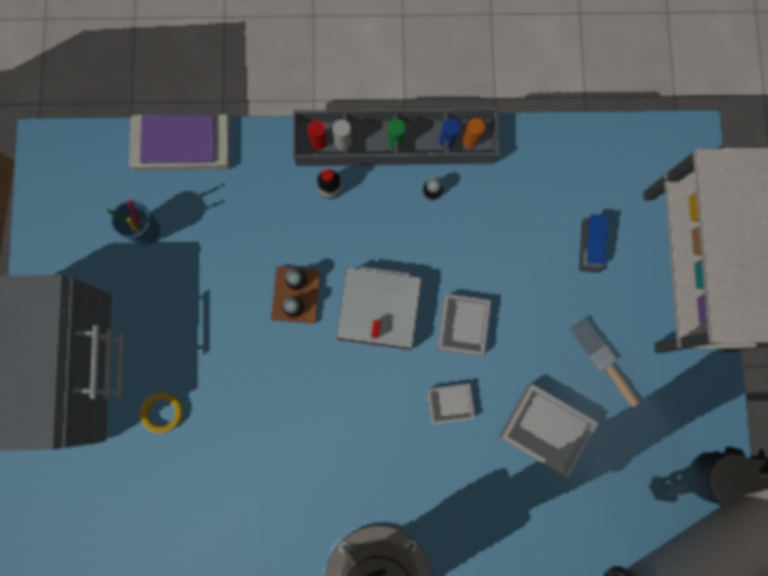

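View pics/side0.png

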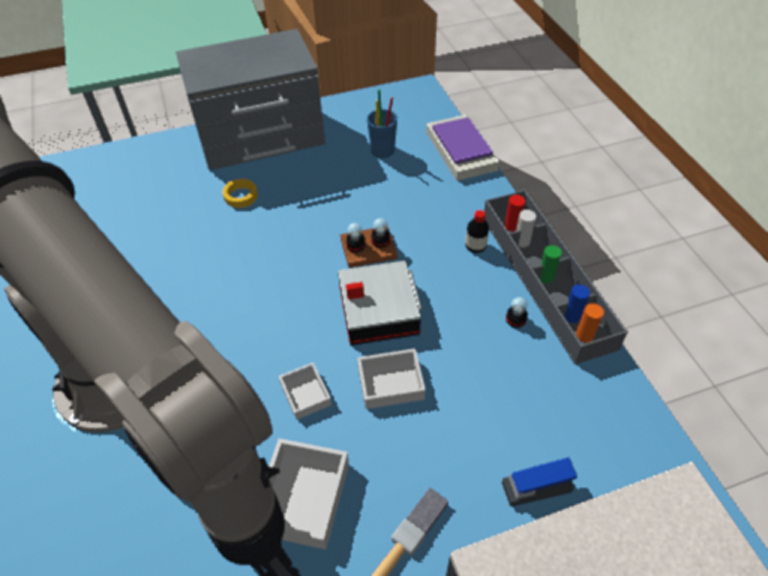

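The top view (shown at ×1.5) has three white trays: medium at (466,323) beside the box, small at (452,403), and large at (548,428). The medium one next to the box fits the description. The box lid is at (380,307) with the handle at (377,328), and the rack is on the left (world +y). Next I'll measure sizes to confirm.

Run:
```python
from h import *
c=cam('top'); save(c,'crop1.png',(215,165,345,285),6)
im=c['color']; hsv=cv2.cvtColor(im,cv2.COLOR_RGB2HSV)
m=((hsv[...,1]<75)&(hsv[...,2]>45)).astype(np.uint8)
m[:165]=0;m[320:]=0;m[:,:215]=0;m[:,410:]=0
cs,_=cv2.findContours(m,cv2.RETR_EXTERNAL,cv2.CHAIN_APPROX_NONE)
for k in cs:
    if cv2.contourArea(k)<300: continue
    r=cv2.minAreaRect(k); b=cv2.boxPoints(r)
    z=58 if r[0][0]<275 else 35
    P=np.array([ray(c,u,v,z)[:2] for u,v in b])
    pts=np.array([ray(c,u,v,z)[:2] for u,v in k[:,0]],np.float32)
    R=cv2.minAreaRect(pts)
    print(z,'px',np.round(r[0]),b.round(1).tolist(),'world c',np.round(R[0],1),np.round(R[1],1),round(R[2],1),P.round(0).tolist())
red=((hsv[...,1]>150)&((hsv[...,0]<8)|(hsv[...,0]>172))&(hsv[...,2]>90)).astype(np.uint8)
red[:190]=0;red[:,:235]=0;red[:,275:]=0;red[235:]=0
v,u=np.nonzero(red);print('red',u.min(),u.max(),v.min(),v.max(),ray(c,u.mean(),v.mean(),92))
```

```text
35 px [366. 286.] [[330.6000061035156, 291.79998779296875], [352.5, 253.39999389648438], [400.5, 280.8999938964844], [378.6000061035156, 319.20001220703125]] world c [ 279.  -342.3] [160.6 129.9] 58.4 [[265.0, -238.0], [375.0, -308.0], [293.0, -446.0], [184.0, -375.0]]
35 px [300. 269.] [[283.1000061035156, 258.0], [313.8999938964844, 254.10000610351562], [317.0, 279.3999938964844], [286.29998779296875, 283.20001220703125]] world c [ 333.4 -150.8] [74.  91.4] 6.0 [[365.0, -102.0], [375.0, -193.0], [301.0, -200.0], [292.0, -109.0]]
35 px [399. 234.] [[379.20001220703125, 218.8000030517578], [392.20001220703125, 210.1999969482422], [418.5, 249.6999969482422], [405.5, 258.29998779296875]] world c [ 430. -449.] [139.   47.4] 31.1 [[477.0, -393.0], [502.0, -434.0], [383.0, -505.0], [358.0, -465.0]]
35 px [309. 216.] [[290.29998779296875, 233.39999389648438], [295.6000061035156, 194.39999389648438], [328.20001220703125, 198.89999389648438], [322.8999938964844, 237.8000030517578]] world c [ 488.9 -183.1] [ 98.3 118.5] 80.7 [[438.0, -125.0], [555.0, -144.0], [540.0, -242.0], [423.0, -222.0]]
58 px [253. 204.] [[223.0, 226.10000610351562], [230.3000030517578, 174.8000030517578], [282.1000061035156, 182.1999969482422], [274.79998779296875, 233.5]] world c [524.8 -13.9] [154.  154.7] 80.9 [[461.0, 74.0], [614.0, 51.0], [589.0, -103.0], [436.0, -77.0]]
red 248 253 214 224 [477.05151201  -6.40093648  92.        ]
```

View pics/crop1.png

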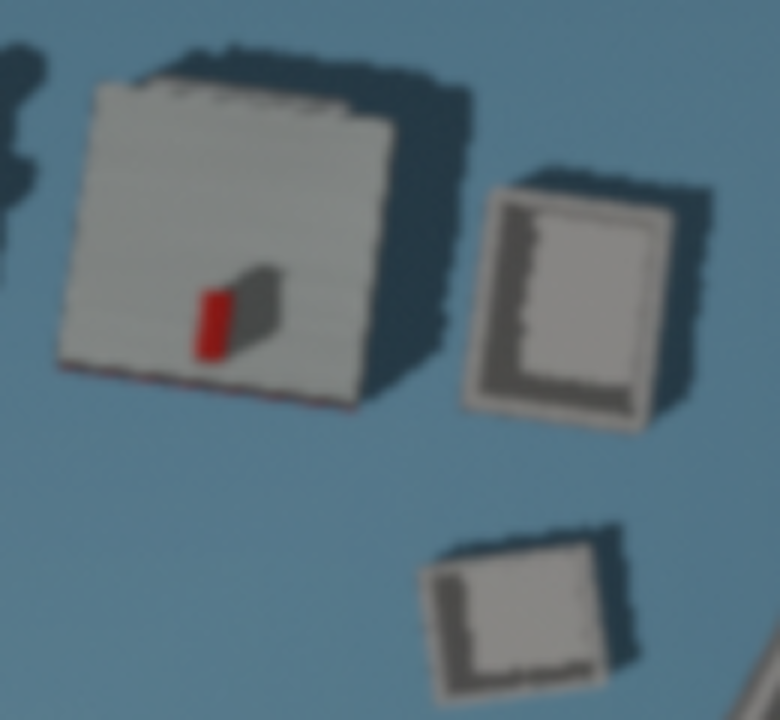

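The medium tray measures about 110×90 mm and its gap fits, so it's the one. Now I'll work out the box frame and the push start in tool axes.

```bash
cat >> h.py <<'E'
from scipy.spatial.transform import Rotation as Ro
def tool():
    s=read_state(); return np.array(s['tcp_pos']),Ro.from_euler('xyz',s['ee_rot'],degrees=True).as_matrix(),s
def rel(target,zdir):
    "shift in tool axes to target, turn about tool x to bring tool z to +-zdir"
    p,R,s=tool(); d=R.T@(np.array(target,float)-p); a=R.T@np.append(zdir,0)
    yaw=np.degrees(np.arctan2(-a[1],a[2])); yaw=(yaw+90)%180-90
    return d.round(1),round(yaw,1),s['joint_positions'].round(1),s['force'].round(1)
E
python3 - <<'E'
from h import *
c=cam('top')
q=lambda L,z:np.array([ray(c,215+(u+.5)/6-.5,165+(v+.5)/6-.5,z)[:2] for u,v in L])
lid=q([(96,86),(395,118),(357,405),(60,363)],58); tr=q([(490,188),(675,210),(645,432),(462,407)],35)
for P in(lid,tr):
    e=np.roll(P,-1,0)-P; ang=np.degrees(np.arctan2(e[:,1],e[:,0]))
    print(P.round(0).tolist(),np.hypot(*e.T).round(1),(((ang+45)%90)-45).round(1),P.mean(0).round(1))
B=lid.mean(0); 
hd=ray(c,215+214.5/6-.5,165+326/6-.5,92)[:2]; print('handle',hd)
for a in(-7,-8,-9):
    a=np.radians(a);X=np.array([np.cos(a),np.sin(a)]);Y=np.array([-X[1],X[0]])
    print(np.degrees(a),'handle in box',(hd-B)@X,(hd-B)@Y,'tray',[((p-B)@X,(p-B)@Y) for p in tr])
E
```

```text
[[601.0, 50.0], [583.0, -98.0], [441.0, -76.0], [464.0, 69.0]] [149.1 143.7 146.6 138.7] [-7.1 -8.9 -9.  -7.9] [522.  -13.4]
[[550.0, -146.0], [538.0, -239.0], [427.0, -219.0], [441.0, -129.0]] [ 93.5 112.7  91.6 111.1] [-7.8 -9.9 -8.7 -8.9] [ 488.7 -183.3]
handle [477.27407926  -6.14364815]
-7.0 handle in box -45.257536469529015 1.7914970365402239 tray [(np.float64(44.22483561207347), np.float64(-128.27363060793758)), (np.float64(42.97853721484229), np.float64(-221.74690463285236)), (np.float64(-69.55157552895716), np.float64(-216.06124575757275)), (np.float64(-66.76923836693436), np.float64(-124.51106087378918))]
-8.0 handle in box -45.281909461927796 1.001371262047847 tray [(np.float64(46.45678349195765), np.float64(-127.48226410696475)), (np.float64(46.84200848131534), np.float64(-220.9630526056682)), (np.float64(-65.77019381081654), np.float64(-217.24218094781253)), (np.float64(-64.5860514482203), np.float64(-125.65738112162285))]
-9.0 handle in box -45.292489146048766 0.2109404601685483 tray [(np.float64(48.67458018555321), np.float64(-126.65206527339652)), (np.float64(50.69121121823625), np.float64(-220.1118930921432)), (np.float64(-61.96877785451094), np.float64(-218.35694206526333)), (np.float64(-62.38319099257597), np.float64(-126.76542491389648))]
```

```bash
cat >> h.py <<'E'
A=np.radians(-8.4);BX=np.array([np.cos(A),np.sin(A)]);BY=np.array([-BX[1],BX[0]]);B=np.array([522,-13.4])
def W(x,y,z): return np.append(B+x*BX+y*BY,z)
def inbox(): 
    p,R,s=tool(); d=p[:2]-B; return (d@BX).round(1),(d@BY).round(1),p[2].round(1)
E
python3 - <<'E'
from h import *
print(tool()[1].round(3).tolist(),W(-8,-258,120),rel(W(-8,-258,120),BX))
E
```

```text
[[-0.001, 0.916, 0.4], [0.001, 0.4, -0.916], [-1.0, -0.0, -0.001]] [ 476.39639997 -267.46359768  120.        ] (array([ 110.8,  329.5, -113.6]), np.float64(-58.0), array([64. , 17.8,  0.8, 86.7, -0.3, 75.6, -1.6]), array([-0.7,  0.1, -0.3]))
```

Call:
{"name": "carry_out", "arguments": {"targets": "0 5 50 -17; 0 5 50 -17; 0 5 50 -17; 0 5 50 -17; 0 5 50 -17; 0 5 50 -17; 0 5 30 -12; 0 0 0 0"}}

```text
$.targets[0]: bad value
```

Call:
{"name": "carry_out", "arguments": {"targets": "0 0 0 0 -9.7; 0 0 0 0 -9.7; 0 0 0 0 -9.7; 0 0 0 0 -9.7; 0 0 0 0 -9.7; 0 0 0 0 -9.7; 0 0 0 0 0"}}

```text
clock: 1.08
tcp_pos: [219.2, -502.2, 228.2]
ee_rot: [122.8, 89.6, 116.4]
force: [0.4, -0.2, 0.5]
grip_width: 0.504
```

Run:
```python
from h import *
print(rel(W(-8,-258,120),BX))
```

```text
(array([108.9, 261.3, 229.9]), np.float64(2.0), array([71.1, 18.3, -8.6, 86.6,  2.8, 75.7, 55.9]), array([ 0.4, -0.2,  0.5]))
```

Call:
{"name": "carry_out", "arguments": {"targets": "0 5 40 35 0; 0 5 40 35 0; 0 5 40 35 0; 0 10 40 35 0; 0 15 40 35 0; 0 20 40 35 0; 0 20 21 20 2; 0 20 0 0 0"}}

```text
clock: 2.08
tcp_pos: [487.9, -266.7, 126.6]
ee_rot: [51.3, 89.8, 41.0]
force: [-0.3, 0.4, -0.5]
grip_width: 0.502
```

Run:
```python
from h import *
print(rel(W(-8,-258,12),BX),inbox(),tool()[1].round(3).tolist())
```

```text
(array([114.6,  -3. , -11.3]), np.float64(-1.9), array([ 40.2,  24.2, -17.8,  94.1,   7.9,  62.9,  10. ]), array([-0.3,  0.4, -0.5])) (np.float64(3.2), np.float64(-255.6), np.float64(126.6)) [[0.002, 0.178, 0.984], [0.002, 0.984, -0.178], [-1.0, 0.002, 0.002]]
```

Call:
{"name": "carry_out", "arguments": {"targets": "0 35 -3 -11 -2; 0 35 0 0 0; 0 30 0 0 0; 0 10 0 0 0; 0 0 0 0 0"}}

```text
clock: 2.7
tcp_pos: [476.6, -266.5, 12.3]
ee_rot: [94.9, 89.9, 86.1]
force: [-0.5, 0.2, 1.1]
grip_width: 0.5
```

Run:
```python
from h import *
print(rel(W(-8,-258,10),BX),inbox())
c=cam('side');save(c,'side1.png',(150,140,350,300),4)
```

```text
(array([ 2.3, -1. , -0.1]), np.float64(-0.4), array([ 39.6,  31.3, -16.3, 101.8,  11.1,  48.6,   9.3]), array([-0.5,  0.2,  1.1])) (np.float64(-7.9), np.float64(-257.0), np.float64(12.3))
```

View pics/side1.png

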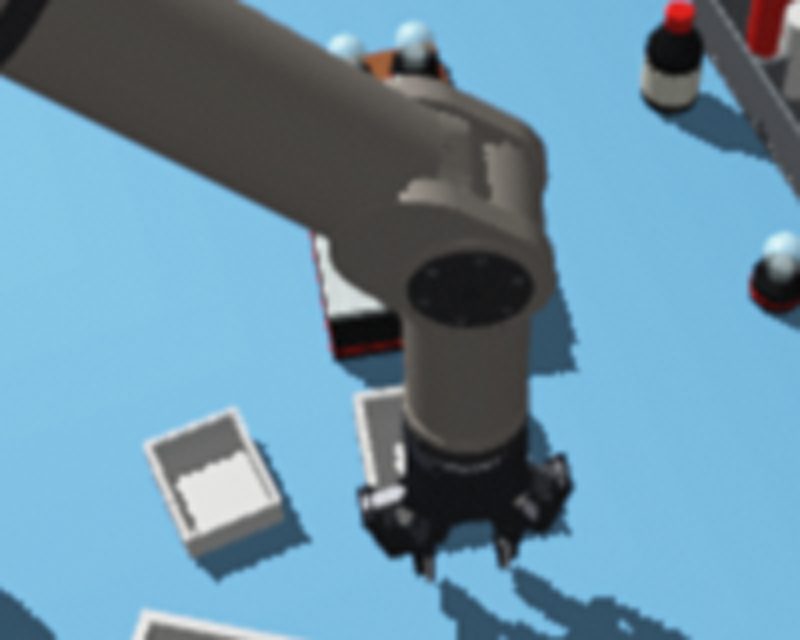

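The fingers stand behind the tray's outer face, clear of everything (crop pixels (428,565) and (505,555)). Now push along tool +y.

Call:
{"name": "carry_out", "arguments": {"targets": "0 0 10 0 0; 0 0 10 0 0; 0 0 10 0 0; 0 0 10 0 0; 0 0 10 0 0; 0 0 10 0 0; 0 0 8 0 0; 0 0 0 0 0", "newtons": 60}}

```text
clock: 3.75
tcp_pos: [491.0, -195.5, 16.6]
ee_rot: [-7.8, 89.6, -16.6]
force: [-0.4, 0.3, -0.4]
grip_width: 0.498
```

Run:
```python
from h import *
print(rel(W(-8,-176,10),BX),inbox())
```

```text
(array([ 6.5,  8.6, -4.1]), np.float64(-0.4), array([ 32.9,  29.1, -17.1, 104.9,  11.2,  47.2,   1.4]), array([-0.4,  0.3, -0.4])) (np.float64(-4.0), np.float64(-184.6), np.float64(16.6))
```

Call:
{"name": "carry_out", "arguments": {"targets": "0 2 3 -1 0; 0 2 3 -1 0; 0 2 3 0 0; 0 1 3 0 0"}}

```text
clock: 4.25
tcp_pos: [491.4, -186.8, 10.0]
ee_rot: [-27.0, 89.3, -36.1]
force: [-0.0, -2.8, 2.4]
grip_width: 0.501
```

Run:
```python
from h import *
print(rel(W(-8,-176,10),BX),inbox())
c=cam('top');save(c,'top2.png',(215,165,345,265),6)
```

```text
(array([-0., -0., -3.]), np.float64(-0.6), array([ 31.7,  29.3, -16.9, 105.8,  11.7,  46. ,  -0.2]), array([-0. , -2.8,  2.4])) (np.float64(-5.0), np.float64(-176.0), np.float64(10.0))
```

View pics/top2.png

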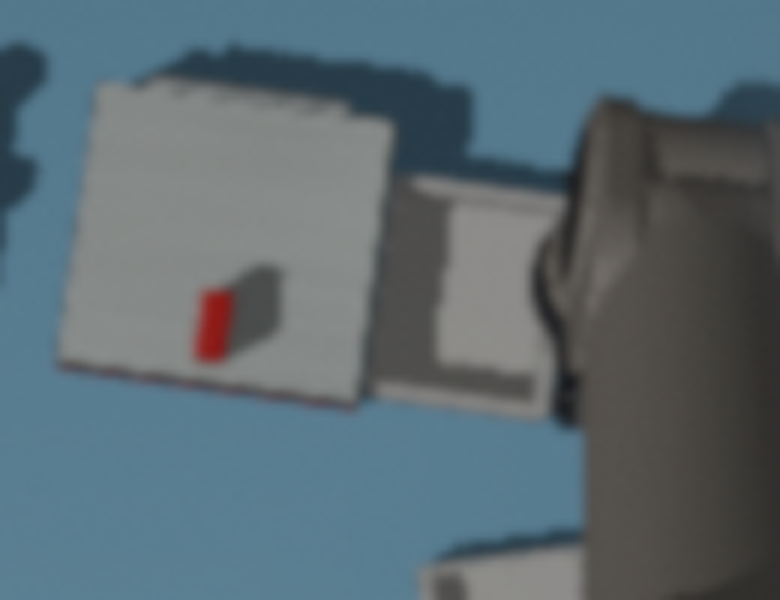

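The tray (crop x 370–560) is nearly at the box side. I'll press on until the force rises.

Call:
{"name": "carry_out", "arguments": {"targets": "0 0 3 -1 0; 0 0 3 0 0; 0 0 4 0 0"}}

```text
clock: 4.68
tcp_pos: [491.1, -182.8, 10.0]
ee_rot: [-50.8, 89.0, -60.0]
force: [-1.2, -10.5, 0.9]
grip_width: 0.5
```

```bash
python3 -c "
from h import *
print(inbox())"
```

```text
(np.float64(-5.8), np.float64(-172.1), np.float64(10.0))
```

Call:
{"name": "carry_out", "arguments": {"targets": "0 0 5 0 0; 0 0 7 0 0; 0 0 9 0 0; 0 0 9 0 0"}}

```text
clock: 5.18
tcp_pos: [490.9, -183.6, 10.5]
ee_rot: [-76.2, 86.9, -86.0]
force: [-2.0, -15.8, -0.1]
grip_width: 0.5
```

```bash
python3 -c "
from h import *
print(inbox())"
```

```text
(np.float64(-5.9), np.float64(-173.0), np.float64(10.5))
```

The tray has stopped moving with 16 N of force, so it is flush. Back off, rise, and check.

Call:
{"name": "carry_out", "arguments": {"targets": "0 0 -10 0 0; 0 0 -20 0 0; 0 -50 -20 0 0; 0 -50 0 0 0; -0.3 -40 0 0 0; -0.3 -10 0 0 0; -0.3 0 0 0 0"}}

```text
clock: 6.05
tcp_pos: [479.5, -217.3, 162.3]
ee_rot: [-87.3, 87.8, -96.8]
force: [-0.2, 0.1, -0.6]
grip_width: 0.649
```

Run:
```python
from h import *
print(inbox(),rel(W(-45,0,120),BY),tool()[1].round(3).tolist())
c=cam('wrist');save(c,'w1.png')
c=cam('side');save(c,'s2.png',(150,140,350,300),4)
w=cv2.imread('pics/w1.png');s=cv2.imread('pics/s2.png');
cv2.imwrite('pics/m2.png',np.hstack([cv2.resize(w,(400,300)),cv2.resize(s,(375,300))]))
```

```text
(np.float64(-12.3), np.float64(-207.9), np.float64(162.3)) (array([ 34.4, 208.7, -36.7]), np.float64(88.9), array([ 35. ,  18.5, -17.7,  96.6,   8.5,  65.5,   5.2]), array([-0.2,  0.1, -0.6])) [[-0.004, 0.165, 0.986], [-0.038, 0.986, -0.165], [-0.999, -0.038, 0.002]]
```

View pics/m2.png

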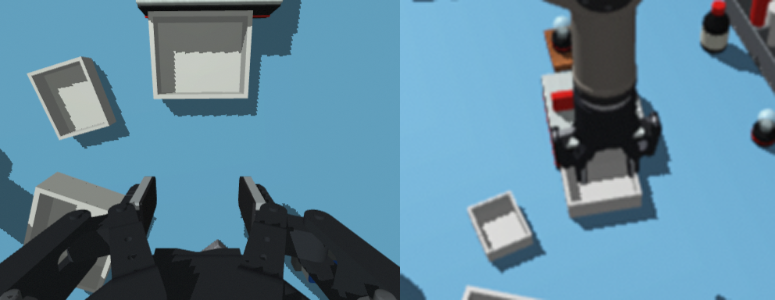

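Run:
```python
from h import *
c=cam('wrist')
for u,v in((153,98),(249,97),(150,12),(252,10)):
    p=ray(c,u*1.28,v*1.28,35)[:2]-B; print((p@BX).round(1),(p@BY).round(1))
```

```text
-63.9 -159.2
47.3 -160.1
-60.1 -71.4
45.8 -71.6
```

Call:
{"name": "carry_out", "arguments": {"targets": "-0.3 0 45 -9 0; -0.3 0 45 -9 0; -0.3 0 45 -9 0; -0.3 0 40 -9 0; -0.3 0 15 0 0; -0.3 0 0 0 0"}}

```text
clock: 6.95
tcp_pos: [467.9, -18.7, 143.7]
ee_rot: [-119.2, 87.6, -128.8]
force: [-0.8, -0.8, 0.4]
grip_width: 0.651
```

Call:
{"name": "carry_out", "arguments": {"targets": "-0.3 0 0 0 10; -0.3 0 0 0 10; -0.3 0 0 0 10; -0.3 0 0 0 10; -0.3 0 0 0 10; -0.3 0 0 0 10; -0.3 0 0 0 10; -0.3 0 0 0 10"}}

```text
clock: 7.95
tcp_pos: [461.5, -31.1, 135.7]
ee_rot: [-48.5, 86.7, -141.7]
force: [-0.2, 0.1, -0.8]
grip_width: 0.649
```

Run:
```python
from h import *
print(inbox(),rel(W(-45,0,120),BY),tool()[1].round(3).tolist())
```

```text
(np.float64(-57.2), np.float64(-26.4), np.float64(135.7)) (array([ 14.1,  15.2, -25.7]), np.float64(5.2), array([  9.5,  14.7, -11.2, 105.4,   5.4,  62.9, -97.1]), array([-0.2,  0.1, -0.8])) [[-0.045, 0.997, -0.055], [-0.036, -0.056, -0.998], [-0.998, -0.043, 0.038]]
```

Wrist check: the tray is parallel to the box side, its middle is at box x ≈ −9 mm, and it is flush within measurement error. Now align over the handle.

Call:
{"name": "carry_out", "arguments": {"targets": "-0.3 10 15 -26 5; -0.3 5 0 0 0; -0.3 0 0 0 0"}}

```text
clock: 8.32
tcp_pos: [475.7, -11.7, 116.4]
ee_rot: [-44.1, 86.4, -142.9]
force: [-0.7, -1.0, 0.3]
grip_width: 0.645
```

Run:
```python
from h import *
print(inbox(),rel(W(-45,0,64),BY),tool()[1].round(3).tolist())
c=cam('wrist');save(c,'w2.png')
c=cam('side');save(c,'s3.png',(180,140,300,240),4)
w=cv2.imread('pics/w2.png');s=cv2.imread('pics/s3.png');
cv2.imwrite('pics/m3.png',np.hstack([cv2.resize(w,(400,300)),cv2.resize(s,(360,300))]))
hsv=cv2.cvtColor(cam('wrist')['color'],cv2.COLOR_RGB2HSV)
```

```text
(np.float64(-46.0), np.float64(-5.1), np.float64(116.4)) (array([52. ,  3.3, -7.5]), np.float64(-0.5), array([   6.6,   17.6,  -10.9,  104.5,    6. ,   61.4, -105.7]), array([-0.7, -1. ,  0.3])) [[-0.051, 0.987, -0.152], [-0.038, -0.154, -0.987], [-0.998, -0.044, 0.046]]
```

View pics/m3.png

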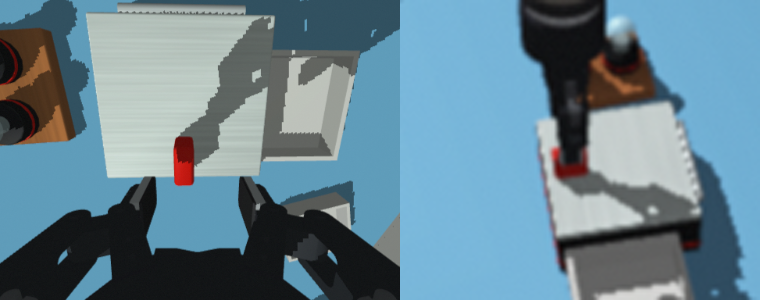

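The fin (184,160) sits slightly left of the jaw middle (200), which matches the computed +5 mm. The tray is still flush at right. Correct sideways, then descend.

Call:
{"name": "carry_out", "arguments": {"targets": "-0.3 0 3 -8 0; -0.3 15 0 0 0; -0.3 15 0 0 0; -0.3 10 0 0 0; -0.3 0 0 0 0"}}

```text
clock: 9.1
tcp_pos: [478.1, -5.4, 73.8]
ee_rot: [-43.7, 86.4, -142.5]
force: [-0.6, -1.4, 0.8]
grip_width: 0.65
```

Run:
```python
from h import *
print(inbox(),rel(W(-45,0,64),BY),tool()[1].round(3).tolist())
```

```text
(np.float64(-44.6), np.float64(1.5), np.float64(73.8)) (array([9.9, 0. , 1.1]), np.float64(-0.5), array([   5.7,   20.9,  -10.8,  106.9,    7. ,   55.7, -107.4]), array([-0.6, -1.4,  0.8])) [[-0.049, 0.987, -0.152], [-0.038, -0.154, -0.987], [-0.998, -0.043, 0.045]]
```

Call:
{"name": "carry_out", "arguments": {"targets": "-0.3 9 0 1 0; 1 0 0 0 0; 1 0 0 0 0; 1 0 0 0 0; 1 0 0 0 0; 1 0 0 0 0", "newtons": 60}}

```text
clock: 9.85
tcp_pos: [478.7, -3.2, 65.0]
ee_rot: [-47.2, 86.8, -146.1]
force: [-0.0, 0.2, -0.5]
grip_width: 0.182
```

Run:
```python
from h import *
print(inbox(),tool()[2]['grip_width'])
c=cam('wrist');save(c,'w3.png')
c=cam('side');save(c,'s4.png',(180,140,300,240),4)
w=cv2.imread('pics/w3.png');s=cv2.imread('pics/s4.png');
cv2.imwrite('pics/m4.png',np.hstack([cv2.resize(w,(400,300)),cv2.resize(s,(360,300))]))
```

```text
(np.float64(-44.4), np.float64(3.7), np.float64(65.0)) 0.18189625302975906
```

View pics/m4.png

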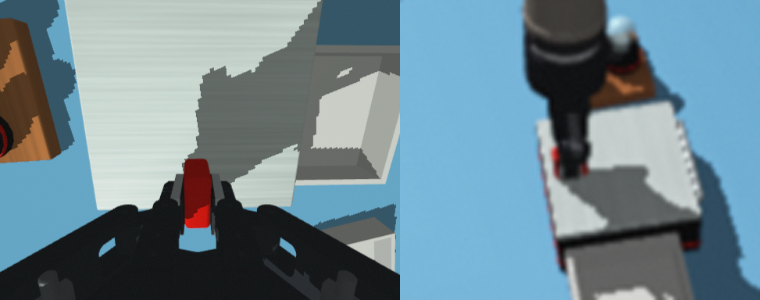

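Gripped: opening 0.18 × 85 ≈ 15.5 mm, which is the fin width. Lift in small steps.

Call:
{"name": "carry_out", "arguments": {"targets": "1 -4 0 0 0; 1 -4 0 0 0; 1 -4 0 0 0"}}

```text
clock: 10.32
tcp_pos: [480.6, -3.5, 71.7]
ee_rot: [-47.0, 86.9, -145.9]
force: [4.8, -0.3, -13.1]
grip_width: 0.178
```

Call:
{"name": "carry_out", "arguments": {"targets": "1 -4 1 0 0; 1 -4 1 0 0; 1 -4 1 0 0"}}

```text
clock: 10.7
tcp_pos: [484.5, -4.2, 82.1]
ee_rot: [-47.5, 86.9, -146.4]
force: [4.7, -0.4, -8.9]
grip_width: 0.179
```

Run:
```python
from h import *
print(inbox(),tool()[2]['force'])
c=cam('wrist');save(c,'w4.png')
c=cam('side');save(c,'s5.png',(180,140,300,240),4)
w=cv2.imread('pics/w4.png');s=cv2.imread('pics/s5.png');
cv2.imwrite('pics/m5.png',np.hstack([cv2.resize(w,(400,300)),cv2.resize(s,(360,300))]))
```

```text
(np.float64(-38.5), np.float64(3.6), np.float64(82.1)) [ 4.68386509 -0.44364378 -8.87121862]
```

View pics/m5.png

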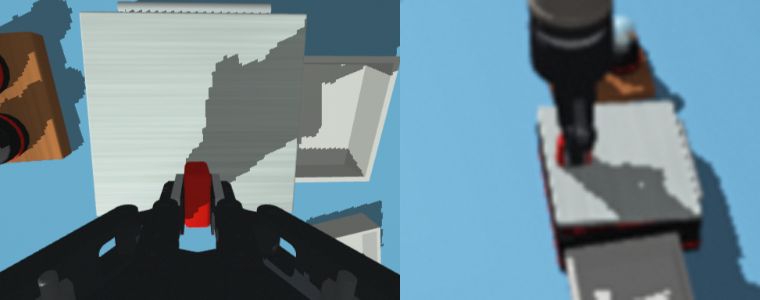

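The fin sits unchanged between the pads in the wrist view (197,195), so the lid is rising with the fingers: about 17 mm, or 0.15 rad. Raise about 7 mm more, then hold.

Call:
{"name": "carry_out", "arguments": {"targets": "1 -4 1 0 0; 1 -3 1 0 0; 1 0 0 0 0; 1 0 0 0 0; 1 0 0 0 0; 1 0 0 0 0"}}

```text
clock: 11.55
tcp_pos: [488.4, -4.7, 90.4]
ee_rot: [-44.2, 87.1, -143.2]
force: [4.5, 0.3, -8.7]
grip_width: 0.172
```

Run:
```python
from h import *
print(inbox(),tool()[2]['force'])
c=cam('wrist');save(c,'w5.png')
c=cam('side');save(c,'s6.png',(180,140,300,240),4)
w=cv2.imread('pics/w5.png');s=cv2.imread('pics/s6.png');
cv2.imwrite('pics/m6.png',np.hstack([cv2.resize(w,(400,300)),cv2.resize(s,(360,300))]))
print(inbox(),tool()[2]['joint_velocities'].round(2))
```

```text
(np.float64(-34.5), np.float64(3.7), np.float64(90.4)) [ 4.47362298  0.2588855  -8.73558832]
(np.float64(-34.5), np.float64(3.6), np.float64(90.3)) [-0.04  0.07 -0.01 -0.03 -0.02 -0.07 -0.03]
```

View pics/m6.png

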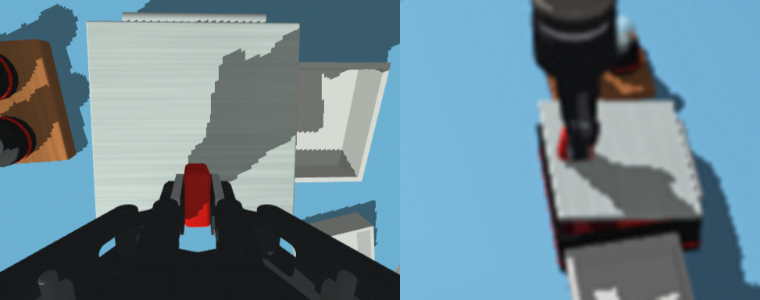

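Run:
```python
from h import *
c=cam('side');o=-c['R'].T@c['t']
for n,(a,b) in dict(shut=(557,238),now=(558,220)).items():
    p=ray(c,180+(a-400)/3,140+b/3,0); d=p-o; N=np.append(BY,0)
    k=((-74)-(o[:2]-B)@BY)/(d@N); q=o+k*d; print(n,((q[:2]-B)@BX).round(1),q[2].round(1))
```

```text
shut -66.3 58.3
now -63.8 86.1
```

The free edge is about 28 mm up (≈0.2 rad), against 58.3 mm measured shut (expected 58). The tray is flush and the hold is still, so I'm handing in.

```bash
python3 -c "
from h import *
print(inbox(),close_job())"
```

```text
the job is handed in; nothing more can be done
(np.float64(-34.5), np.float64(3.6), np.float64(90.4)) None
```

I slid the medium tray flush against the box's −y side, then gripped the red handle, broke the lid free in 4 mm steps and handed in while still holding it. `close_job` gives no verdict, so success rests on the checks below.

- **Tray:** The push stopped at a firm contact of about 16 N. The wrist view afterwards, before the lift, showed the tray parallel to the box with its middle at box x ≈ −9 mm. Its near rim measured y ≈ −71.5 mm and its far rim ≈ −160 mm, where −75 and −165 were expected. I put this 3–5 mm disagreement down to calibration and hand-read pixels. After the lift I only looked at the tray; it was still against the box.
- **Lid:** The free edge measured about 28 mm up, roughly 0.2 rad. The same measurement with the lid shut gave 58.3 mm, against 58 mm expected. The handle had risen 25 mm. The fingers were closed on the fin, carrying about 9 N, and the arm was at rest at about 11.6 s.
- **Other things:** I saw nothing else move in the views I took, but I did not measure the bystanders.
- **Flaws:** The tool drifted to a tilt of about 3° during the moves, which I could not correct with this interface. My first move call was rejected because each row was missing its turn value, so the arm turned before it travelled; this did no harm.

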